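# Swing the dispenser to the open vial

## Task

Turn the dispenser's swing arm by its handle, the shorter way round, until the spout stands over the mouth of the one vial that has no cap, then let go. Leave all the vials standing where they are.

Things in the scene. Friction and masses are not known exactly. Their poses are not given: they have to be found in the camera images.
- dispenser: Hand-turned dispenser fixed to the bench: grey round base plate, 224 mm across, 18 mm thick, with a central column that carries a swing arm. Origin: centre of the plate's underside, on the vertical turning axis. Six vials stand on it, 85 mm from that axis, at +-60, +-94 and +-128 degrees from the plate's own -x direction (which stands where varies).
- swing_arm (a joint): Angle of the steel swing arm, anticlockwise from above, unwrapped; 0 when it points along the plate's own +x. Turns endlessly both ways; starts within 0.3 rad of pi, roughly towards the robot. Light friction (0.06 N m) holds it where left. The arm is 12 mm wide, its top 93 mm above the bench (hub top 98 mm, 40 mm across), with a counterweight on its short other end.
- handle (a point): The grip: an upright black bar on the turning axis, 50 mm long along the arm, 16 mm thick across it and 48 mm tall (97 to 145 mm above the bench). This point lies on the turning axis, 125 mm above the bench; its x axis points along the arm towards the spout, z up.
- spout (a point): Lower tip of the spout (6 mm thick) under the white barrel at the outer end of the arm: 85 mm from the turning axis, 77 mm above the bench. The barrel is 18 mm across, on a 24 mm collar, and its top is 126 mm above the bench.
- open_vial_mid (a point): The only open vial: amber glass, 35 mm across, 46 mm tall, no cap, mouth 29 mm across, standing loose on the plate (its foot 18 mm, its rim 64 mm above the bench). The point lies on its axis half-way up.
- capped1_mid (a point): A vial closed with a white screw cap: amber glass, 35 mm across, 54 mm tall with its cap (top 72 mm above the bench), standing loose on the plate. The point lies on its axis half-way up.
- capped2_mid (a point): A vial closed with a white screw cap: amber glass, 35 mm across, 54 mm tall with its cap (top 72 mm above the bench), standing loose on the plate. The point lies on its axis half-way up.
- capped3_mid (a point): A vial closed with a white screw cap: amber glass, 35 mm across, 54 mm tall with its cap (top 72 mm above the bench), standing loose on the plate. The point lies on its axis half-way up.
- capped4_mid (a point): A vial closed with a white screw cap: amber glass, 35 mm across, 54 mm tall with its cap (top 72 mm above the bench), standing loose on the plate. The point lies on its axis half-way up.
- capped5_mid (a point): A vial closed with a white screw cap: amber glass, 35 mm across, 54 mm tall with its cap (top 72 mm above the bench), standing loose on the plate. The point lies on its axis half-way up.
There are look-alikes about, which are no part of the job. Of the things shaped like the dispenser, the grey one is meant.

How it is judged:
At the end, for the whole second after the job is handed in: The spout is over the open vial's mouth (within 11 mm of its axis, seen from above), the arm is at rest and the vial stands upright (horizontal distance between spout and open_vial_mid below 0.011 m and velocity of joint swing_arm between -0.05 and 0.05 rad/s and angle between open_vial_mid's own z axis and vertical below 0.1 rad); the robot touches nothing.
It fails at once if the arm is turned the longer way round (it leaves its starting range by more than 0.2 rad on the side away from the open vial) or past the open vial and on round ((y of open_vial_mid in the frame of dispenser above 0 m and (value of joint swing_arm above 3.64 rad or value of joint swing_arm below 0.4 rad)) or (y of open_vial_mid in the frame of dispenser below 0 m and (value of joint swing_arm below 2.64 rad or value of joint swing_arm above 5.88 rad))).
It fails at once if a vial is shifted by more than 12 mm or knocked over (distance of any of open_vial_mid, capped1_mid, capped2_mid, capped3_mid, capped4_mid, capped5_mid from where it was at the start of the episode above 0.012 m).
It also fails if it takes over 48 s, if anything falls off the work surface, if the arm or the gripper's body presses on something with over 40 N, if the wrist force passes 120 N, or if a joint passes its speed limit or range.

## Robot

A 6-joint arm with a two-finger parallel gripper is mounted at the origin on the work surface. World frame = base frame: x ahead of the robot, y to its left, z up, the work surface at z = 0. Lengths are in m, angles in rad, forces in N, time in s.
With the tool pointing down it reaches from about 0.375 to 0.975 m from the base axis. Payload 3.8 kg.
Tool frame: the origin (TCP) lies midway between the tips of the shut fingers; the grasp point (between the pads) lies bot.grasp_offset behind it (bot.grasp_offset is the distance from the TCP to the grasp point, in m); z points along the fingers, y is the direction in which the jaws open and shut (so a half turn about z gives the same grasp; the last joint's range is limited). The gripper opens to 85 mm and grips with 20 to 120 N. Pads are 22 mm wide; open, the fingers measure 114 mm over their backs; the gripper's body (76 mm by 85 mm) begins 54 mm behind the grasp point. The pads swing forward as they close: fully open they stand 13 mm farther back than shut.
Start: joints at [1.3, 0.264, 1.604, -0, 1.274, -0.037], TCP at [0.156, 0.657, 0.231] pointing down, gripper open.
Joint ranges: [-2.63, 2.63], [-0.94, 2.18], [0.31, 2.57], [-1.31, 4.45], [0, 2.66], [-2.55, 2.55]. Speed limits (rad/s): [2.57, 2.57, 3.14, 3.14, 3.14, 3.14].

## Interface

Orientations are given as a rotation vector (axis times angle).
In Python, from workcell import read_state, viewer, job, bot gives the robot as it stands.
- The arm moves only by the shell command python3 -m crank 'ROWS' [FORCE]. ROWS is text: rows parted by semicolons, each of 7 numbers parted by spaces: the shift along the tool's x, y, z in mm, then the turn, a rotation vector about the tool's x, y, z in rad, then the closure in counts, from 0 (fully open) to 255 (shut). A call has 1 to 20 rows; each row is the pose to reach, as a shift and turn from the pose commanded when the call began, along the tool's axes at that moment; what a row does not reach only later rows make up. A row lasts 1/8 s, in which the tool goes at most 62.5 mm and 10.7 degrees, less where a joint would pass 70% of its speed; a pose out of reach is approached as far as the arm can. A call with a gripper value outside its range is refused whole. The fingers move at their own pace and stop on an object; FORCE is the grip in N (left out, the last holds). Time passes only in rows, so rows that repeat a pose let the fingers close. It gives the time, the measured TCP pose, the force and the opening at its end, in the units of the state.
- read_state(): the state, without advancing time (a new reading comes with each control period).
- viewer.read_camera(name): name is "side" or "top"; returns a dict with "pixels" (400x640x3 uint8, red, green, blue), "vertical_fov" (degrees; the focal length in pixels is half the picture's height over the tangent of half this angle, whatever the lens; pixels are square), "cx", "cy" (the principal point, pixels), "view" (4x4, takes a point from world to camera coordinates). Camera axes: x right, y up, looking along -z (the intrinsics and any distortion apply to the point x, -y, -z); pixel columns grow to the right and rows downward; lengths in m; the calibration is good to about 2 mm. A picture is of the moment at which its call begins. There is no depth.
- job.finish_job(): hands the job in, once; it reports no verdict.
The state is a dict: "time": time; "q": joint angles; "joint_vel": joint speeds; "joint_torque": joint torques, N m; "tool_pos": TCP position; "tcp_rot": TCP orientation; "wrist_force": force on the tool from outside, world axes, zero at the start; "torque": the same for the moment, N m; "width": opening from 0.0 (shut) to 1.0 (fully open).
Only numpy, scipy, OpenCV 4.12 (cv2) and the standard library are available. Lean on these libraries where they do the work, as an engineer would, in place of code of your own. Each camera call takes 0.05 s, during which the arm holds its last target.

## Working session

There is one attempt and no reset: what is moved stays moved. The work goes in short steps, Python scripts to look and compute and a shell command to move; the robot and the scene stay as the last step left them, time stands still between calls to the robot, and variables do not carry over. Pictures are saved under pics/ and viewed, and the job is handed in when it is done.

```bash
mkdir -p pics; ls; python3 - <<'E'
from workcell import read_state, viewer, job, bot
import cv2
s=read_state();print(s, bot.grasp_offset)
for n in("side","top"):
    c=viewer.read_camera(n);cv2.imwrite(f"pics/{n}0.png",c["pixels"][:,:,::-1])
    print({k:v for k,v in c.items() if k!="pixels"})
E
```

```text
pics
{'time': 0.0, 'q': array([ 1.30008825e+00,  2.64798558e-01,  1.60541478e+00, -2.81494829e-06,
        1.27368230e+00, -3.68846674e-02]), 'joint_vel': array([-0.00082247, -0.00221335,  0.00094189, -0.00193587, -0.00131377,
        0.00022218]), 'joint_torque': array([ 3.43681877e-04, -5.15124714e+01, -3.67302239e+01,  1.06697262e-04,
        1.31706076e-02, -1.28326469e-06]), 'tool_pos': array([0.15618934, 0.65591329, 0.22990941]), 'tcp_rot': array([-0.36641045, -3.11979729,  0.00357506]), 'wrist_force': array([ 0.34078921, -0.84785437,  0.38088914]), 'torque': array([ 0.04482238, -0.0206105 , -0.03669386]), 'width': 1.0009233516250324} 0.0187
{'vertical_fov': 44.08291576050739, 'cx': 319.7557476247579, 'cy': 196.3338697161372, 'view': array([[-0.91781871, -0.39686811,  0.0102235 ,  0.50469274],
       [ 0.27736175, -0.62259177,  0.73174445, -0.23826026],
       [-0.28404097,  0.67444436,  0.68150241, -0.85544124],
       [ 0.        ,  0.        ,  0.        ,  1.        ]])}
{'vertical_fov': 52.55904635362799, 'cx': 325.1807886311644, 'cy': 195.86357769214868, 'view': array([[ 0.00632316, -0.999966  ,  0.00529261, -0.03371028],
       [ 0.98769392,  0.0070725 ,  0.15623921, -0.56763299],
       [-0.15627133,  0.00423955,  0.98770507, -0.7425909 ],
       [ 0.        ,  0.        ,  0.        ,  1.        ]])}
```

View pics/side0.png

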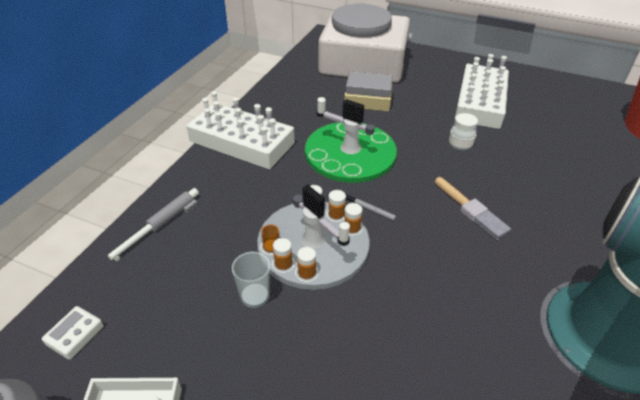

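View pics/top0.png

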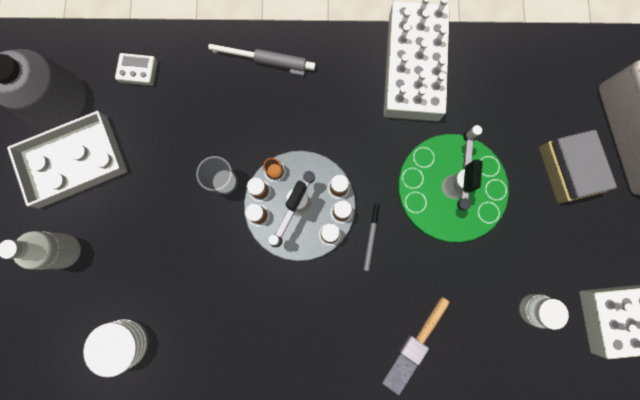

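The grey dispenser is at about (300,205) in top. The spout barrel is at (274,240), and the open vial with no cap is at (274,168). The green one is the look-alike.

```bash
cat > h.py <<'E'
import numpy as np, cv2
from workcell import read_state, viewer, job, bot
def cam(n):
    c=viewer.read_camera(n); c["f"]=200/np.tan(np.radians(c["vertical_fov"]/2)); return c
def proj(c,P):
    p=c["view"]@np.append(P,1); return np.array([c["cx"]+c["f"]*p[0]/-p[2], c["cy"]-c["f"]*p[1]/-p[2]])
def ray(c,u,v,z):
    R=c["view"][:3,:3];t=c["view"][:3,3];o=-R.T@t
    d=R.T@np.array([(u-c["cx"])/c["f"],-(v-c["cy"])/c["f"],-1]); return o+d*(z-o[2])/d[2]
E
python3 - <<'E'
from h import *
c=cam("top")
im=c["pixels"][:,:,::-1]
cv2.imwrite("pics/topc.png",cv2.resize(im[140:270,225:375],None,fx=5,fy=5,interpolation=cv2.INTER_CUBIC)[:600,:])
s=cam("side");cv2.imwrite("pics/sidec.png",cv2.resize(s["pixels"][170:290,240:390,::-1],None,fx=5,fy=5,interpolation=cv2.INTER_CUBIC))
# plate contour
for n,cc,(a,b,x,y) in(("top",c,(140,270,225,375)),("side",s,(190,290,240,390))):
    sub=cc["pixels"][a:b,x:y]; m=(sub.max(2)>70).astype(np.uint8)
    m=cv2.morphologyEx(m,cv2.MORPH_OPEN,np.ones((5,5),np.uint8))
    cs,_=cv2.findContours(m,cv2.RETR_EXTERNAL,cv2.CHAIN_APPROX_NONE)
    k=max(cs,key=cv2.contourArea); k=cv2.convexHull(k)
    e=cv2.fitEllipse(k+np.array([x,y])); print(n,e, ray(cc,*e[0],0.018))
E
```

```text
top ((298.8908386230469, 440.2397766113281), (110.91637420654297, 112.48316192626953), 74.15930938720703) [0.11778162 0.01536689 0.018     ]Traceback (most recent call last):
  File "<stdin>", line 12, in <module>
cv2.error: OpenCV(4.12.0) /io/opencv/modules/imgproc/src/shapedescr.cpp:361: error: (-201:Incorrect size of input array) There should be at least 5 points to fit the ellipse in function 'fitEllipseNoDirect'
```

View pics/topc.png

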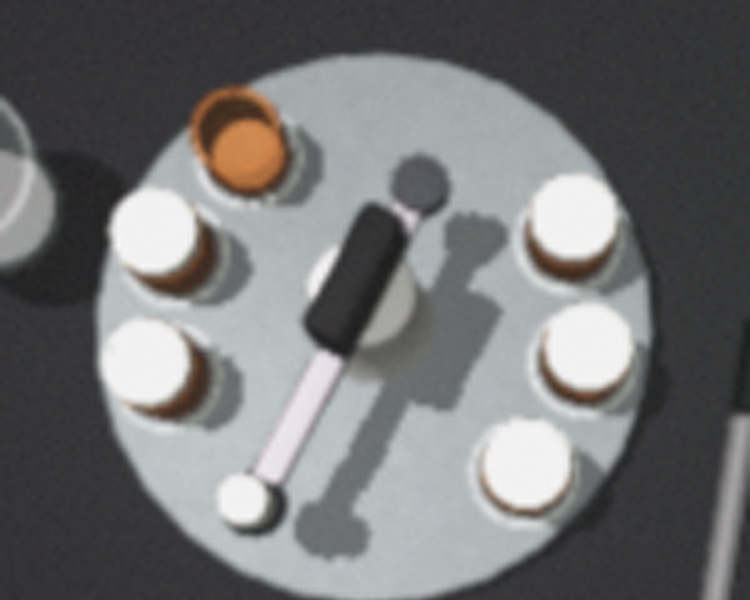

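View pics/sidec.png

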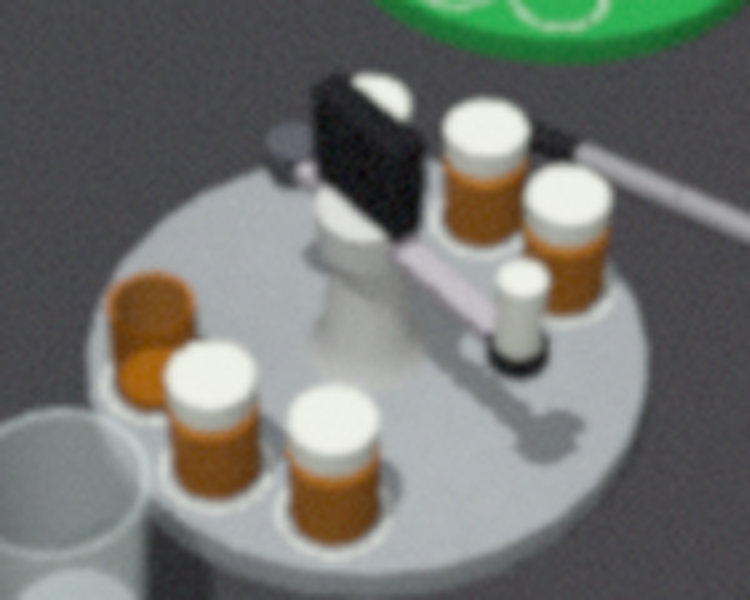

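```bash
python3 - <<'E'
from h import *
from scipy.optimize import least_squares
c=cam("top"); s=cam("side")
T=lambda u,v,z: ray(c,225+u/5-.4,140+v/5-.4,z)
S=lambda u,v,z: ray(s,240+u/5-.4,170+v/5-.4,z)
sub=c["pixels"][140:270,225:375]; m=(sub.max(2)>110).astype(np.uint8)
m=cv2.morphologyEx(m,cv2.MORPH_OPEN,np.ones((5,5),np.uint8))
cs,_=cv2.findContours(m,cv2.RETR_EXTERNAL,cv2.CHAIN_APPROX_NONE)
k=cv2.convexHull(max(cs,key=cv2.contourArea)); e=cv2.fitEllipse(k); print("plate",e,ray(c,e[0][0]+225,e[0][1]+140,.018))
caps=[T(u,v,.072)[:2] for u,v in((154,232),(153,365),(574,211),(588,344),(526,465))]+[T(235,133,.064)[:2]]
capsS=[S(210,373,.072)[:2],S(333,420,.072)[:2],S(365,95,.072)[:2],S(486,130,.072)[:2],S(568,200,.072)[:2],S(151,303,.064)[:2]]
A=np.radians([-94,-60,128,94,60,-128])
for name,P in(("top",caps),("side",capsS),):
    P=np.array(P); print(name,P.round(4).tolist())
    for sg in(1,-1):
        f=lambda x:(np.c_[x[0]-.085*np.cos(x[2]+sg*A),x[1]-.085*np.sin(x[2]+sg*A)]-P).ravel()
        r=least_squares(f,[.5,.0,0]); print(sg,r.x,np.abs(r.fun).max())
print("barrel",T(247,500,.126),S(522,276,.126))
print("cw",T(420,185,.09))
E
```

```text
plate ((73.99723052978516, 65.26074981689453), (109.54657745361328, 111.18768310546875), 73.92501068115234) [0.55264593 0.02231283 0.018     ]
top [[0.5814, 0.1016], [0.5311, 0.1003], [0.5906, -0.0564], [0.5401, -0.0617], [0.4948, -0.0387], [0.6216, 0.0732]]
1 [ 0.55481828  0.02099061 -0.2442774 ] 0.002382961750401591
-1 [0.5650051  0.01841671 2.89089087] 0.09338671609513693
side [[0.5826, 0.102], [0.5322, 0.1042], [0.5925, -0.0596], [0.5391, -0.0603], [0.4946, -0.0359], [0.6224, 0.0732]]
1 [ 0.5554763   0.02195493 -0.25787053] 0.0034942655656209354
-1 [0.5656603  0.01937154 2.90260201] 0.09496471827768294
barrel [0.47863167 0.05751492 0.126     ] [0.47942099 0.05912164 0.126     ]
cw [0.596426   0.00111299 0.09      ]
```

Both cameras agree. The axis is at (0.5545, 0.0218), the spout direction is about 154°, and the open vial is at about 37.5° with r = 85 mm. The shorter way is therefore about 117° clockwise. I'll move over the handle, raised for clearance, with the jaws turned across the bar.

```bash
python3 -m crank '0 0 -25 0 0 0 0; 0 0 -55 0 0 0 0; -16 -16 -60 0 0 0.01 0; -43 -42 -60 0 0 0.02 0; -75 -73 -60 0 0 0.03 0; -107 -105 -60 0 0 0.04 0; -144 -142 -60 0 0 0.06 0; -182 -178 -60 0 0 0.07 0; -219 -215 -60 0 0 0.09 0; -257 -252 -60 0 0 0.1 0; -294 -289 -60 0 0 0.12 0; -331 -325 -60 0 0 0.13 0; -369 -362 -60 0 0 0.15 0; -406 -399 -60 0 0 0.16 0; -444 -436 -50 0 0 0.18 0; -476 -467 -40 0 0 0.19 0; -502 -493 -30 0 0 0.2 0; -524 -514 -20 0 0 0.21 0; -534 -525 -10 0 0 0.216 0; -534 -525 0 0 0 0.216 0'
python3 - <<'E'
from h import *
s=read_state();print(s["time"],s["tool_pos"],s["tcp_rot"],s["q"])
for n in("side","top"):
    cv2.imwrite(f"pics/{n}1.png",cam(n)["pixels"][:,:,::-1])
E
```

```text
time: 2.8
tool_pos: [0.5535, 0.0213, 0.23]
tcp_rot: [-0.703, -3.06, 0.0]
wrist_force: [-0.2, -0.2, -0.2]
width: 1.002
2.8 [0.55345496 0.02130237 0.22999667] [-7.03155380e-01 -3.06039895e+00  3.69784085e-04] [-6.55549515e-03  3.70202697e-02  1.86556152e+00  9.14000073e-05
  1.24048150e+00 -1.12570183e+00]
```

View pics/side1.png

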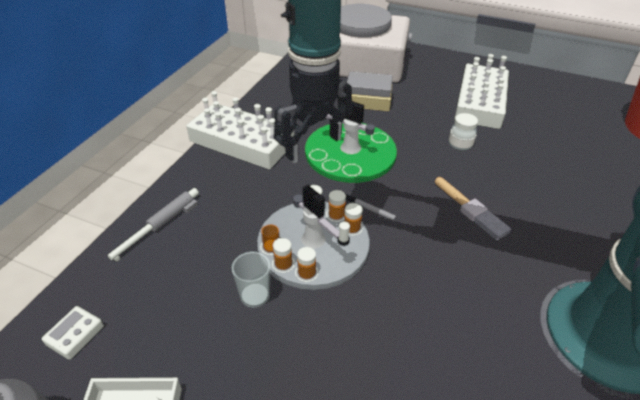

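```bash
python3 - <<'E'
from h import *
c=cam("side");p=read_state()["tool_pos"]
y=np.array([.437,.8996,0]);
print(proj(c,p),proj(c,p+y*.0425+[0,0,.013]),proj(c,p-y*.0425+[0,0,.013]))
E
python3 -m crank '-1 1 5 0 0 0 0; -1 1 15 0 0 0 0; -1 1 30 0 0 0 0; -1 1 45 0 0 0 0; -1 1 60 0 0 0 0;-1 1 65 0 0 0 0;-1 1 65 0 0 0 0'
python3 - <<'E'
from h import *
for n in("side","top"):
    cv2.imwrite(f"pics/{n}2.png",cv2.resize(cam(n)["pixels"][100:300,200:420,::-1],None,fx=3,fy=3))
E
```

```text
[314.15542357 155.60567169] [294.40226124 159.69895358] [332.99493293 139.82849292]
time: 3.82
tool_pos: [0.5552, 0.0226, 0.1656]
tcp_rot: [-0.7, -3.061, 0.0]
wrist_force: [-0.4, -1.1, 1.1]
width: 0.998
```

View pics/side2.png

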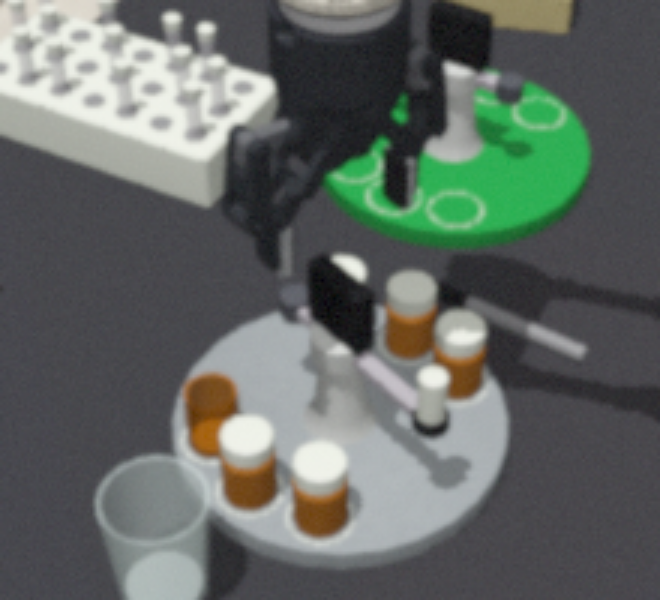

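The fingertips straddle the bar, at about (280,270) and (400,205) in the 3x crop. I'll descend the rest of the way and close gently.

```bash
python3 -m crank '0 0 10 0 0 0 0; 0 0 25 0 0 0 0; 0 0 40 0 0 0 0; 0 0 52 0 0 0 0;0 0 58 0 0 0 0;0 0 58 0 0 0 60;0 0 58 0 0 0 120;0 0 58 0 0 0 150;0 0 58 0 0 0 180;0 0 58 0 0 0 200;0 0 58 0 0 0 220;0 0 58 0 0 0 220;0 0 58 0 0 0 220' 25
python3 - <<'E'
from h import *
for n in("side","top"):
    cv2.imwrite(f"pics/{n}3.png",cv2.resize(cam(n)["pixels"][100:300,200:420,::-1],None,fx=3,fy=3))
E
```

```text
time: 5.55
tool_pos: [0.5552, 0.0212, 0.1088]
tcp_rot: [-0.7, -3.062, 0.004]
wrist_force: [-3.4, -6.2, 4.3]
width: 0.179
```

View pics/side3.png

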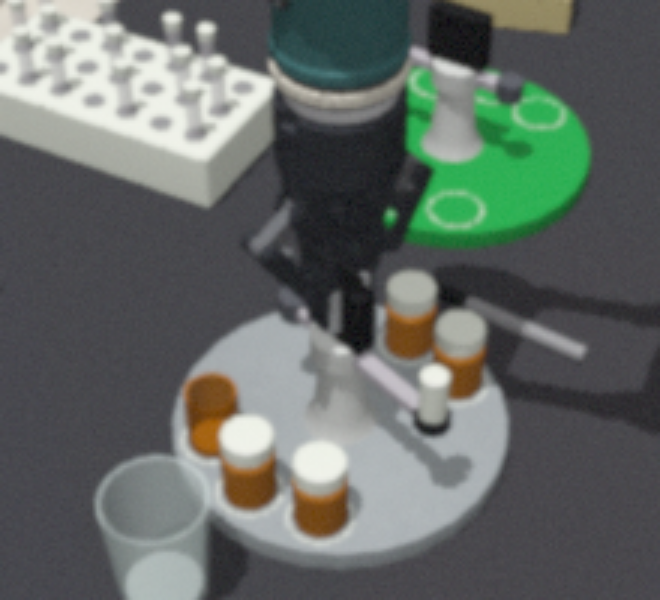

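The bar is gripped: the opening is 15 mm, matching its 16 mm thickness. The axis seems about 1 mm toward −y of the tool. Next I turn clockwise, which is +z of the tool.

```bash
python3 -m crank '0 -1 0 0 0 0.03 220; 0 -1 0 0 0 0.1 220; 0 -1 0 0 0 0.2 220; 0 -1 0 0 0 0.3 220; 0 -1 0 0 0 0.4 220; 0 -1 0 0 0 0.5 220; 0 -1 0 0 0 0.6 220; 0 -1 0 0 0 0.7 220; 0 -1 0 0 0 0.8 220; 0 -1 0 0 0 0.9 220;0 -1 0 0 0 1.0 220;0 -1 0 0 0 1.0 220'
python3 - <<'E'
from h import *
s=read_state();print(s["tool_pos"],s["wrist_force"],s["torque"],s["q"])
for n in("side","top"):
    cv2.imwrite(f"pics/{n}4.png",cv2.resize(cam(n)["pixels"][100:300,200:420,::-1],None,fx=3,fy=3))
E
```

```text
time: 7.15
tool_pos: [0.5549, 0.021, 0.1088]
tcp_rot: [2.084, 2.35, -0.002]
wrist_force: [-2.6, -4.0, 5.1]
width: 0.184
[0.55490281 0.02095555 0.10876006] [-2.6124257  -4.02345988  5.08136834] [-0.59480116  0.45929097 -0.03630257] [-6.28883470e-03  1.48594068e-01  1.98168950e+00 -1.54420784e-03
  1.01179105e+00 -1.25063921e-01]
```

View pics/side4.png

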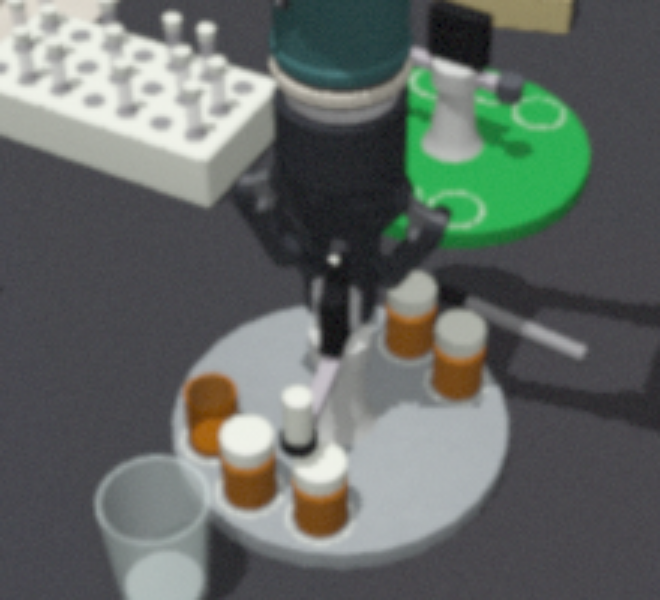

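The arm follows, with the barrel now at (297,420) in the 3x crop and moving toward the open vial. I'll continue.

```bash
python3 -m crank '0 0 0 0 0 0.03 220; 0 0 0 0 0 0.1 220; 0 0 0 0 0 0.2 220; 0 0 0 0 0 0.3 220; 0 0 0 0 0 0.4 220; 0 0 0 0 0 0.5 220; 0 0 0 0 0 0.6 220; 0 0 0 0 0 0.7 220; 0 0 0 0 0 0.8 220; 0 0 0 0 0 0.9 220;0 0 0 0 0 0.98 220;0 0 0 0 0 1.03 220;0 0 0 0 0 1.03 220'
python3 - <<'E'
from h import *
s=read_state();print(s["tool_pos"],s["wrist_force"],s["torque"],s["q"])
for n in("side","top"):
    cv2.imwrite(f"pics/{n}5.png",cv2.resize(cam(n)["pixels"][170:290,240:390,::-1],None,fx=5,fy=5,interpolation=cv2.INTER_CUBIC))
E
```

```text
time: 8.88
tool_pos: [0.5545, 0.0211, 0.1087]
tcp_rot: [2.971, 1.019, -0.002]
wrist_force: [-3.2, -3.8, 5.2]
width: 0.187
[0.55452627 0.02110372 0.10874591] [-3.23087478 -3.81582732  5.21111264] [-0.4562558   0.53505454 -0.03266177] [-6.18927342e-03  1.48408180e-01  1.98193456e+00 -1.23630275e-03
  1.01248819e+00  9.04498681e-01]
```

View pics/side5.png

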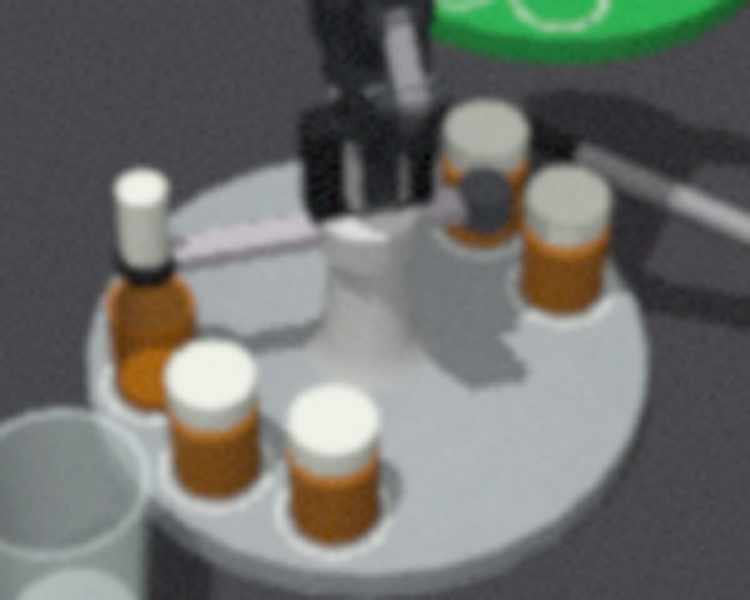

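View pics/top5.png

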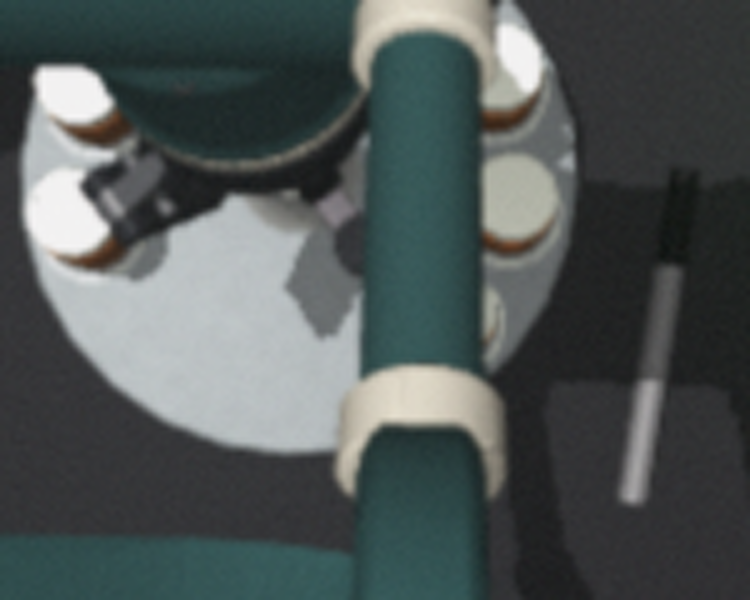

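```bash
python3 - <<'E'
from h import *
s=cam("side")
S=lambda u,v,z: ray(s,240+u/5-.4,170+v/5-.4,z)
b=S(142,187,.126)[:2];v=S(151,303,.064)[:2];c=np.array([.5553,.0218])
for p in(b,v): d=p-c;print(p,np.hypot(*d),np.degrees(np.arctan2(d[1],d[0])))
for a in range(28,50,3):
    a=np.radians(a);q=proj(s,[*(c+.085*np.array([np.cos(a),np.sin(a)])),.126]);print(np.degrees(a),(q-[240,170]+.4)*5)
E
```

```text
[0.62184515 0.0735236 ] 0.08428277978363963 37.85688025182015
[0.62241463 0.07323477] 0.08455713945147403 37.46554475931491
28.0 [136.47794877 159.92748072]
31.0 [136.82770358 168.27271238]
34.0 [137.82037399 176.62375872]
37.0 [139.46002369 184.95687186]
40.0 [141.74881954 193.24785523]
43.0 [144.68694707 201.47213664]
46.0 [148.27253165 209.6048483 ]
49.0 [152.50156671 217.62091383]
```

The spout is within about 1 mm of the vial axis. Now I release and retreat straight up. The fingers open across the bar, clear of the barrel.

```bash
python3 -m crank '0 0 0 0 0 0 200;0 0 0 0 0 0 180;0 0 0 0 0 0 150;0 0 0 0 0 0 100;0 0 0 0 0 0 60;0 0 0 0 0 0 60;0 0 -5 0 0 0 60;0 0 -20 0 0 0 60;0 0 -45 0 0 0 60;0 0 -75 0 0 0 60;0 0 -105 0 0 0 60;0 0 -135 0 0 0 60;0 0 -150 0 0 0 60;0 0 -150 0 0 0 60'
python3 - <<'E'
from h import *
s=read_state();print(s["tool_pos"],s["tcp_rot"],s["wrist_force"],s["q"])
cv2.imwrite("pics/side6.png",cv2.resize(cam("side")["pixels"][170:290,240:390,::-1],None,fx=5,fy=5,interpolation=cv2.INTER_CUBIC))
E
```

```text
time: 10.78
tool_pos: [0.556, 0.0217, 0.2602]
tcp_rot: [2.97, 1.02, 0.005]
wrist_force: [0.0, -0.6, -0.1]
width: 0.765
[0.55604367 0.02174827 0.26015716] [2.97008195 1.02026428 0.00509794] [ 0.02700503 -0.62447074 -0.12214718] [-5.65779032e-03  2.02760990e-02  1.82688382e+00 -1.82957162e-05
  1.29098699e+00  9.03373827e-01]
```

View pics/side6.png

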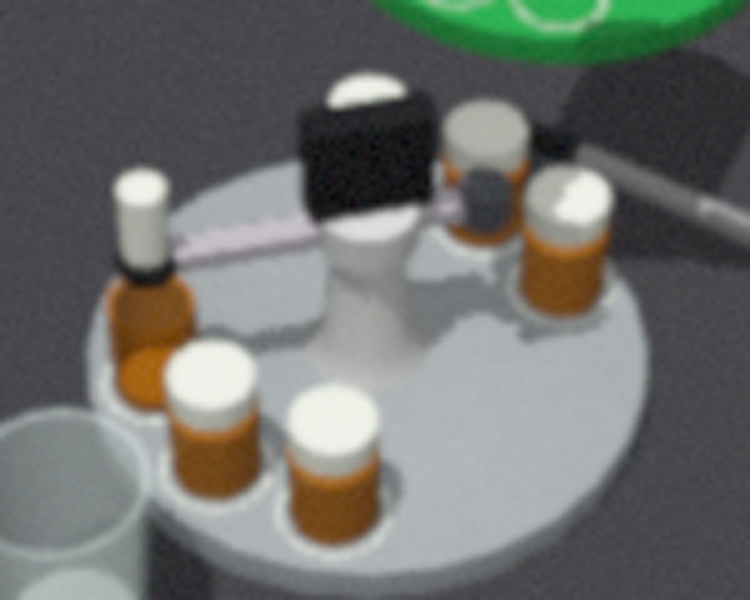

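The handle is free and the gripper is clear at z = 0.26 m. The barrel is still at (142,187) over the open vial, and the vials stand on their rings as before.

```bash
python3 -c "
from workcell import job
print(job.finish_job())"
```

```text
the job is handed in; nothing more can be done
None
```

I gripped the grey dispenser's handle, turned the swing arm about 117° clockwise (the shorter way) and let go. I then lifted the gripper straight up, clear of everything, and handed the job in at about 11 s. It reported no verdict.

- **Spout:** measured from the side camera, it was within about 1 mm of the open vial's axis before release, against the 11 mm allowed. In the side picture taken after release, the barrel was at the same pixel position, so the arm stayed where it was left.
- **Vials:** all those visible in that picture, including the open one, stood where they began. The sixth was mostly hidden behind the handle. I took no top-camera picture after release, because the robot had blocked that view.
- **Robot:** the wrist force was about 0.6 N at the end, so nothing was being touched.

No check failed. The two cameras' measurements of the dispenser and vials mostly agreed within 2 to 3 mm, about 4 mm at worst.

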